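# Open the tube incubator and hold the tubes raised

### The arm

A 6-joint arm with a two-finger parallel gripper is mounted at the origin on the work surface. World frame = base frame: x ahead of the robot, y to its left, z up, the work surface at z = 0. Lengths are in mm, angles in rad, forces in N, time in s.
With the tool pointing down it reaches from about 375 to 900 mm from the base axis. Payload 3.1 kg.
Tool frame: the origin (TCP) lies at the centre of the arm's flange, where the gripper is bolted on; the fingertips stand 182 mm ahead of it and the grasp point (between the pads) lies 164 mm ahead of it; x points along the fingers, z is the direction in which the jaws open and shut, and the axes are right-handed (so a half turn about x gives the same grasp; the last joint's range is limited). The gripper opens to 87 mm and grips with 3 to 60 N. Pads are 19 mm wide; open, the fingers measure 117 mm over their backs; the gripper's body (75 mm by 190 mm) begins 51 mm behind the grasp point.
Start: joints at [-1.313, 0.527, 1.433, -0, 1.181, -0.178], TCP at [263.854, -566.55, 404.748] pointing down, gripper open.
Joint ranges: [-3.08, 3.08], [-0.75, 2.2], [0.22, 2.44], [-1.43, 4.57], [0, 2.65], [-2.85, 2.85]. Speed limits (rad/s): [2.79, 2.79, 3.14, 3.14, 3.14, 3.14].

### API

Orientations are given as a unit quaternion [x, y, z, w].
In Python, from rig import * gives the robot as it stands.
- The arm moves only by the tool send_rows, never from a script. Its arguments are lists of equal length, an entry for each row: "jaw": the finger opening in m, from 0 to 0.087; "dp": the shift along the tool's x, y, z in m, a list of three; "roll": the turn about the tool's x in rad. A call has exactly 8 rows; each row shifts and turns the commanded pose from where the row before left it, along the tool's axes as they then stand; what a row does not reach is not made up. A row lasts 1/8 s, in which the tool goes at most 62.5 mm and 10.7 degrees, less where a joint would pass 70% of its speed; a pose out of reach is approached as far as the arm can. A call with a gripper value outside its range is refused whole. The fingers move at their own pace and stop on an object; "newtons" is the grip in N (left out, the last holds). Time passes only in rows, so rows that do not move let the fingers close, or fill a call up. It gives the time, the measured TCP pose, the force and the opening at its end, in the units of the state.
- read_state(): the state, without advancing time (a new reading comes with each control period).
- read_camera(name): name is "scene" or "top" or "wrist"; returns a dict with "img" (384x512x3 uint8, red, green, blue), "range_z" (384x512 float32, mm along the optical axis (not along the pixel's ray), 0 where there is no reading), "fx", "fy", "cx", "cy" (pixels), "R" (3x3) and "t" (3): a world point X has camera coordinates R X + t. Camera axes: x right, y down, z forward; pixel columns grow to the right and rows downward; lengths in mm; the calibration is good to about 2 mm. The wrist camera is an equidistant fisheye: a pixel r from the principal point sees the ray r / f radians off the axis. A picture is of the moment at which its call begins.
- job_done(): hands the job in, once; it reports no verdict.
The state is a dict: "t": time; "joints": joint angles; "joint_velocities": joint speeds; "joint_efforts": joint torques, N m; "tool_pos": TCP position; "tcp_rot": TCP orientation; "contact_force": force on the tool from outside, world axes, zero at the start; "wrist_torque": the same for the moment, N m; "grip_width": opening from 0.0 (shut) to 1.0 (fully open).
Only numpy, scipy, OpenCV 4.12 (cv2) and the standard library are available. Lean on these libraries where they do the work, as an engineer would, in place of code of your own. Each camera call takes 0.05 s, during which the arm holds its last target.

### The job

Pull the drawer of the small white tube incubator out to its stop by its bar handle. Then press down the broad ribbed rectangular pad inside the drawer, against its spring, by about 10 mm (a little under half of its travel), so that the two rows of tubes are held raised, and finish while still pressing it there with the drawer fully out. Do not touch the tubes and do not shift the other things on the bench.

Things in the scene. Friction and masses are not known exactly. Their poses are not given: they have to be found in the camera images.
- incubator: Fixed white bench cabinet, 260 (x, deep) x 240 (y) x 130 mm high, with one drawer in its front. Origin: on the table under the middle of its front face, so the cabinet reaches from x = 0 to 260 mm of its frame. Its front looks along its own -x. The drawer slides out along its own -x.
- tube_drawer (a joint): How far the drawer is out, in m: 0 is shut, 0.150 is the stop. It may start up to 30 mm ajar. It moves level along the incubator's -x, drags with about 2 N and stays where it is left. Its front panel is 12 mm thick in front of the front face, with its upper edge 116 mm above the table (14 mm below the cabinet's top).
- drawer_handle (a point): Middle of the drawer's steel bar handle, on the bar's axis, 100 mm above the table. The level round bar is 12 mm thick and 110 mm long, runs along the incubator's y, and stands 45 mm (to its axis) in front of the drawer's front panel (39 mm clear behind it), joined to the panel at its two ends. It moves with the drawer.
- lift_pad (a joint): How far the lift pad is pressed down, in m: 0 is up (released), 0.022 is fully down. A spring returns it: it takes about 4 N to start it moving, about 8 N at 10 mm and about 12 N at the bottom. A linkage raises the tube cradle by as much as the pad goes down.
- pad_top (a point): Centre of the top of the lift pad: grey ribbed plate, 44 (incubator's x) x 70 mm (y), in the drawer, uncovered once the drawer is out. Moves straight down; up, it is 104 mm above the table. It lies 107 mm behind the handle bar (incubator's +x) and 35 mm to +y of the handle's middle. The front panel's inside is 50 mm in front of this point and 12 mm higher.
- probe_well (a point): Not the pad, leave it: top centre of a fixed round grey probe well in the drawer, 44 mm in diameter with a small knob on top, 95 mm to the incubator's -y side of the pad's centre, its top 9 mm lower than the pad.
- tube_cradle: White block in the drawer with two rows of six capped tubes, not to be touched; 56 mm (x) x 180 mm (y), 78 mm high to the caps' tops. Origin: middle of its lower front edge, 40 mm behind the pad's centre (incubator's +x). The nearest caps begin 47 mm behind the pad's centre and stand 8 mm above the pad. It rises as the pad goes down.
- tube_rack: Bystander: loose white rack of tubes with dark caps, 70 x 110 x 82 mm high, left (incubator's +y) of the drawer. Origin: centre of its underside.
- tip_box: Bystander: loose yellow box of pipette tips, 80 x 115 x 54 mm high, right (-y) of the drawer. Origin: centre of its underside.
- vial: Bystander: loose glass vial with cap, 24 mm in diameter, 45 mm high, upright, right of the drawer. Origin: centre of its underside.
- pipette: Bystander: loose white pipette lying flat, about 240 mm long and 20 mm high, along its x. Origin: under its middle.
- petri_dish: Bystander: loose clear dish, 90 mm in diameter, 14 mm high, on the table in front of the robot, to its right. Origin: centre of its underside.
- sanitizer: Bystander: loose white pump bottle, 60 x 90 x 200 mm high. Origin: centre of its underside.
- marker: Bystander: loose blue marker pen lying flat, 120 mm long, 14 mm thick. Origin: under its middle.

How it is judged (in metres and radians):
On the way, in this order (a step that is already met when the one before it is completed fails the run):
1. the drawer is pulled out to its stop, the pad still up (value of joint tube_drawer above 0.143 m and value of joint lift_pad below 0.003 m), for 0.2 s.
2. the robot presses the pad 6 to 14 mm down with the drawer out (value of joint tube_drawer above 0.143 m and value of joint lift_pad between 0.006 and 0.014 m and contact force between any of the fingers, the arm and lift_pad above 2 N), for 0.2 s.
At the end, for the whole second after the job is handed in: The drawer is out to its stop (within 7 mm), the robot itself keeps the pad pressed 6 to 14 mm down (10 mm is meant) with more than 2 N and still, the tube cradle is raised at least 5 mm, and the robot does not touch the tubes (all of step 2 and velocity of joint lift_pad between -0.01 and 0.01 m/s and z of tube_cradle in the frame of incubator above 0.039 m and contact force between each of the fingers, the arm and tube_cradle below 0.5 N); the arm keeps its last pose, push and grip.
It fails at once if the robot pushes on the tubes or their cradle (over 2 N) (contact force between any of the fingers, the arm and tube_cradle above 2 N).
It fails at once if another thing on the bench is shifted by more than 30 mm (distance of any of tube_rack, tip_box, vial, pipette, petri_dish, sanitizer, marker from where it was at the start of the episode above 0.03 m).
It also fails if it takes over 51 s, if anything falls off the work surface, if the arm or the gripper's body presses on something with over 40 N, if the wrist force passes 120 N, or if a joint passes its speed limit or range.

## Working session

There is one attempt and no reset: what is moved stays moved. The work goes in short steps, Python scripts to look and compute and a tool call to move; the robot and the scene stay as the last step left them, time stands still between calls to the robot, and variables do not carry over. Pictures are saved under pics/ and viewed, and the job is handed in when it is done.

Besides the shell and the picture viewer there is one more tool, called by a JSON object that holds its "method" and its "body". send_rows: Moves the arm, as the interface text tells. Its arguments: {"type":"object","properties":{"jaw":{"type":"array","items":{"type":"number"}},"dp":{"type":"array","items":{"type":"array","items":{"type":"number"}}},"roll":{"type":"array","items":{"type":"number"}},"newtons":{"type":"number"}},"required":["jaw","dp","roll"]}

```bash
ls; mkdir -p pics; python3 - <<'E'
from rig import *
import cv2
print(read_state())
for n in ("scene","top"):
    c=read_camera(n); cv2.imwrite(f"pics/{n}0.png",c["img"][:,:,::-1]); print(n,c["fx"],c["fy"],c["cx"],c["cy"],c["R"],c["t"])
E
```

```text
pics
{'t': 0.0, 'joints': array([-1.31349633e+00,  5.28458672e-01,  1.43384696e+00, -3.95483678e-06,
        1.18134835e+00, -1.78529598e-01]), 'joint_velocities': array([ 0.0001758 ,  0.00093729, -0.00136846, -0.00190048, -0.00030943,
       -0.00063928]), 'joint_efforts': array([ 1.17744976e-04, -4.40041673e+01, -1.76595676e+01,  6.34273910e-02,
        5.80690254e-02, -1.61690405e-04]), 'tool_pos': array([ 263.77866564, -566.25718746,  403.79341877]), 'tcp_rot': array([ 0.38057113,  0.59680836, -0.37958374,  0.59573616]), 'contact_force': array([ 0.82726486, -0.32357268, -0.66103215]), 'wrist_torque': array([ 0.01166328, -0.05982955,  0.02831425]), 'grip_width': 1.0022424665684149}
scene 410.0771681035618 410.0771681035618 261.3255746646648 188.55490247265124 [[ 0.06659432  0.99764231  0.01658376]
 [ 0.53397233 -0.02159341 -0.84522617]
 [-0.84287528  0.06514253 -0.53415139]] [-103.59361022 -199.33657686 1686.87797532]
top 424.595771565447 424.595771565447 255.10620031023404 194.69018895520324 [[-0.00990696 -0.99994271  0.00405252]
 [-0.9970947   0.00957249 -0.07556805]
 [ 0.07552492 -0.0047894  -0.99713241]] [  53.74143437  558.54464866 1266.2611315 ]
```

View pics/scene0.png

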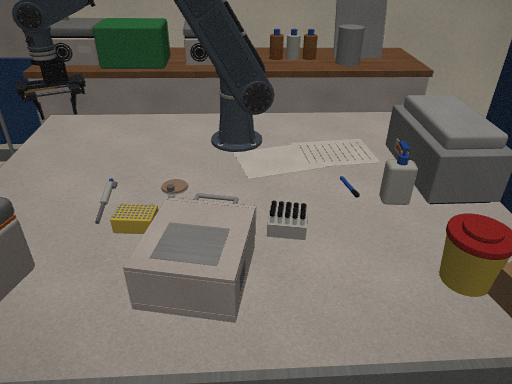

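View pics/top0.png

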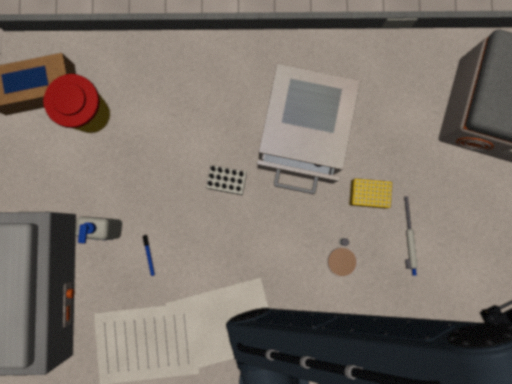

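The top view shows the cabinet at (310,120), with its front toward the robot and the handle at (296,185). The dish and vial are at (342,255), the tip box at (371,193) and the rack at (227,180). Next I'll measure these.

```bash
cat > h.py <<'E'
from rig import *
import numpy as np, cv2
def cloud(c):
    z=c["range_z"].astype(float); v,u=np.mgrid[:z.shape[0],:z.shape[1]]
    P=np.stack([(u-c["cx"])/c["fx"]*z,(v-c["cy"])/c["fy"]*z,z],-1)
    return (P-c["t"])@c["R"], z>0   # R^T (P-t)
def ray(c,uv,h):
    uv=np.atleast_2d(uv); d=np.c_[(uv[:,0]-c["cx"])/c["fx"],(uv[:,1]-c["cy"])/c["fy"],np.ones(len(uv))]@c["R"]
    o=-c["R"].T@c["t"]; return o+d*((h-o[2])/d[:,2])[:,None]
E
python3 - <<'E'
from h import *
np.set_printoptions(suppress=True,precision=1)
c=read_camera("top"); W,ok=cloud(c)
v,u=np.mgrid[:384,:512]
box=(u>240)&(u<375)&(v>50)&(v<200)&ok
m=(box&(W[...,2]>120)&(W[...,2]<140)).astype(np.uint8)
m=cv2.morphologyEx(m,cv2.MORPH_OPEN,np.ones((3,3)))
q=W[m>0]; print(len(q),np.median(q[:,2]))
r=cv2.minAreaRect(q[:,:2].astype(np.float32)); print(r); print(cv2.boxPoints(r))
hm=box&(W[...,2]>85)&(W[...,2]<115)&(v>165)
q=W[hm]; print("handle-ish"); print(len(q),np.median(q,0)); r=cv2.minAreaRect(q[:,:2].astype(np.float32)); print(r,cv2.boxPoints(r))
# zoom
im=cv2.resize(c["img"][150:210,240:400,::-1],None,fx=5,fy=5,interpolation=cv2.INTER_CUBIC); cv2.imwrite("pics/z1.png",im)
for n,(x,y) in dict(rack=(227,180),tip=(371,193),vial=(344,241),dish=(341,262)).items(): print(n,W[y-2:y+3,x-2:x+3].reshape(-1,3).mean(0))
E
```

```text
7690 129.83035910917573
((773.4596557617188, -107.39700317382812), (239.95608520507812, 261.4170227050781), 77.7442626953125)
[[ 620.3 -196.9]
 [ 875.7 -252.4]
 [ 926.7  -17.9]
 [ 671.2   37.6]]
handle-ish
517 [596.9 -75.4 105.1]
((596.19873046875, -52.164520263671875), (284.6335144042969, 72.36800384521484), 86.12744903564453) [[ 550.5 -191.7]
 [ 622.7 -196.6]
 [ 641.9   87.4]
 [ 569.7   92.3]]
rack [600.3 130.9  59.5]
tip [ 558.5 -295.2   51.2]
vial [ 417.5 -212.8   44.8]
dish [ 353.5 -208.8   13.2]
```

View pics/z1.png

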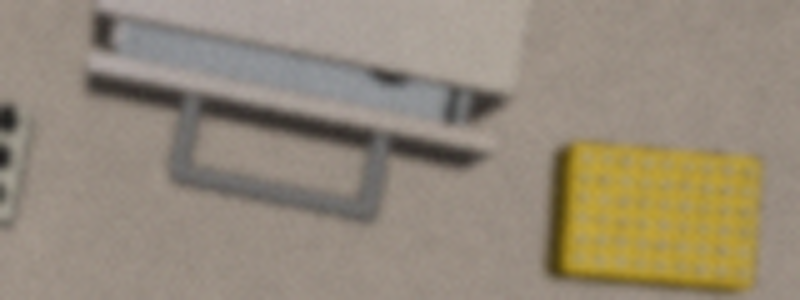

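```bash
python3 - <<'E'
from h import *
np.set_printoptions(suppress=True,precision=1)
c=read_camera("top")
p=ray(c,[(275.9,184.4),(313.8,191.6)],100); print(p,p.mean(0),np.linalg.norm(p[0]-p[1]))
a=np.deg2rad(-12.26); X=np.array([np.cos(a),np.sin(a)]);Y=np.array([-X[1],X[0]]); o=np.array([645.8,-79.7])
d=p.mean(0)[:2]-o; print(d@X,d@Y, np.degrees(np.arctan2(*(p[0]-p[1])[:2])))
W,ok=cloud(c); v,u=np.mgrid[:384,:512]
Q=W[...,:2]-o; lx=Q@X; ly=Q@Y
m=ok&(lx<-20)&(lx>-140)&(abs(ly)<80)&(W[...,2]>92)&(W[...,2]<112)
for k in range(-70,71,10):
    s=m&(abs(ly-k)<5); print(k,s.sum(),lx[s].min() if s.any() else 0, np.sort(lx[s]),)
from scipy.spatial.transform import Rotation as R
s=read_state(); print(R.from_quat(s["tcp_rot"]).as_matrix())
E
```

```text
[[ 581.9  -10.9  100. ]
 [ 560.3 -118.6  100. ]] [571.1 -64.7 100. ] 109.84324354630586
-76.17369890360003 -1.253589520992822 11.356469315280128
-70 5 -31.483802386187087 [-31.5 -31.  -28.2 -27.2 -26.2]
-60 33 -79.72222068223905 [-79.7 -79.  -77.  -76.1 -74.1 -73.6 -70.5 -68.2 -67.  -65.1 -64.  -62.5
 -62.5 -60.  -59.  -56.  -53.1 -51.9 -50.1 -49.1 -48.3 -46.9 -45.1 -44.7
 -42.3 -41.8 -38.6 -36.2 -34.8 -33.4 -32.1 -31.2 -31.2]
-50 52 -81.21063789861422 [-81.2 -80.9 -80.4 -80.  -79.3 -78.3 -77.9 -77.5 -75.8 -75.2 -74.9 -73.1
 -72.4 -71.9 -71.5 -69.1 -69.  -69.  -66.4 -66.2 -65.8 -63.2 -62.8 -60.9
 -60.4 -57.9 -57.6 -57.1 -55.1 -54.3 -53.7 -51.7 -51.5 -51.2 -48.6 -48.4
 -46.1 -46.  -43.  -42.8 -40.3 -40.3 -39.4 -37.3 -36.6 -36.4 -34.5 -33.9
 -31.3 -31.3 -31.2 -31.1]
-40 23 -81.41250840324615 [-81.4 -80.4 -80.3 -79.7 -78.3 -77.6 -77.1 -76.3 -75.4 -74.6 -74.3 -73.4
 -72.1 -71.8 -71.2 -70.5 -31.1 -31.1 -31.  -30.7 -26.2 -25.8 -20.8]
-30 19 -81.85740664187998 [-81.9 -81.4 -80.6 -79.6 -79.4 -78.4 -77.4 -76.7 -76.1 -74.3 -73.5 -73.
 -72.1 -70.1 -31.1 -31.  -30.9 -28.7 -21.1]
-20 19 -82.01031
[... 952 characters left out ...]
8 -81.48931316220569 [-81.5 -81.  -80.5 -78.8 -78.7 -77.6 -76.2 -76.1 -75.1 -74.6 -73.8 -73.6
 -72.  -71.4 -70.7 -70.  -69.1 -67.7 -67.2 -64.9 -64.3 -61.6 -61.1 -59.2
 -58.5 -56.3 -55.6 -54.2 -53.2 -52.5 -50.5 -49.1 -46.7 -46.3 -44.9 -43.9
 -41.4 -41.  -39.7 -38.1 -37.5 -35.8 -34.9 -32.4 -31.8 -31.7 -31.  -30.6]
60 41 -79.89816880502897 [-79.9 -79.9 -77.  -77.  -74.9 -74.1 -71.5 -71.3 -68.7 -68.6 -68.6 -66.2
 -65.4 -62.8 -62.3 -59.7 -59.5 -57.3 -56.8 -54.1 -53.5 -53.5 -51.2 -50.4
 -48.1 -48.  -45.4 -45.  -42.8 -42.2 -39.8 -39.6 -38.8 -37.2 -36.2 -33.6
 -32.7 -31.7 -31.3 -30.5 -25.8]
70 5 -31.25630784295178 [-31.3 -31.2 -31.1 -30.1 -21.9]
[[-0.   0.9  0.4]
 [ 0.   0.4 -0.9]
 [-1.   0.  -0. ]]
```

```bash
cat >> h.py <<'E'
from scipy.spatial.transform import Rotation as Rot
a=np.deg2rad(-12.26); X=np.array([np.cos(a),np.sin(a)]);Y=np.array([-X[1],X[0]]); o=np.array([645.8,-79.7])
def rel(s=None):
    s=s or read_state(); M=Rot.from_quat(s["tcp_rot"]).as_matrix(); d=s["tool_pos"][:2]-o
    print("t",s["t"],"lx,ly,z",d@X,d@Y,s["tool_pos"][2],"roll needed",np.arctan2(M[1,2],M[0,2])-a,"tilt",M[2],"F",s["contact_force"],"w",s["grip_width"])
E
python3 -c "
from h import *
rel()"
```

```text
t 0.2 lx,ly,z -269.9473639906156 -556.6693874434196 404.11386090905785 roll needed -0.9210403683594632 tilt [-9.99999010e-01  2.55828388e-04 -1.38401325e-03] F [ 0.17140142 -0.1692598  -0.19098547] w 0.9969309282611186
```

{"method": "send_rows", "body": {"jaw": [0.036,0.036,0.036,0.036,0.036,0.036,0.036,0.036], "dp": [[0,0,0],[0,0,0],[0,0,0],[0,0,0],[0,0,0],[0,0,0],[0,0,0],[0,0,0]], "roll": [-0.15,-0.15,-0.15,-0.15,-0.15,-0.15,-0.021,0], "newtons": 30}}

```text
t: 1.2
tool_pos: [263.9, -566.5, 404.6]
tcp_rot: [0.076, 0.703, -0.076, 0.703]
contact_force: [-0.1, 0.0, 0.7]
grip_width: 0.418
```

```bash
python3 -c "
from h import *
rel()"
```

```text
t 1.2 lx,ly,z -269.85833167048366 -556.8096738449133 404.6062911679063 roll needed -0.001838678205676375 tilt [-9.99999960e-01  2.67750578e-04 -9.52841297e-05] F [-0.10627926  0.01255363  0.71487144] w 0.41797150958777884
```

{"method": "send_rows", "body": {"jaw": [0.036,0.036,0.036,0.036,0.036,0.036,0.036,0.036], "dp": [[0,0.02,0.01],[0,0.04,0.014],[0,0.04,0.014],[0,0.04,0.014],[0,0.04,0.014],[0,0.04,0.014],[0,0.04,0.014],[0,0.04,0.014]], "roll": [0,0,0,0,0,0,0,0]}}

```text
t: 2.2
tool_pos: [433.8, -293.6, 404.9]
tcp_rot: [0.076, 0.703, -0.075, 0.703]
contact_force: [0.0, -1.0, -0.8]
grip_width: 0.415
```

{"method": "send_rows", "body": {"jaw": [0.036,0.036,0.036,0.036,0.036,0.036,0.036,0.036], "dp": [[0,0.04,0.014],[0,0.04,0.014],[0,0.04,0.014],[0,0.04,0.014],[0,0.04,0.014],[0,0.04,0.014],[0,0.016,0.0015],[0,0,0]], "roll": [0,0,0,0,0,0,0,0]}}

```text
t: 3.2
tool_pos: [570.5, -62.8, 404.6]
tcp_rot: [0.075, 0.704, -0.075, 0.703]
contact_force: [-0.5, -0.7, -0.0]
grip_width: 0.41
```

```bash
python3 -c "
from h import *
rel()
for n in ('wrist','scene'):
  c=read_camera(n); cv2.imwrite(f'pics/{n}1.png',c['img'][:,:,::-1])
"
```

```text
t 3.2 lx,ly,z -77.16495986365915 0.4957900962884576 404.63034809149195 roll needed 0.002264746240811133 tilt [-9.99999344e-01 -2.49162490e-04 -1.11810250e-03] F [-0.47534583 -0.74029791 -0.02637676] w 0.4103094949309636
```

View pics/wrist1.png

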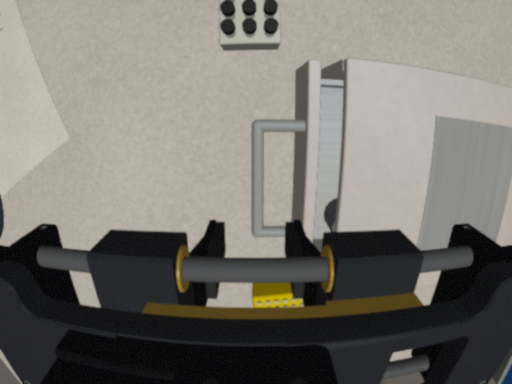

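View pics/scene1.png

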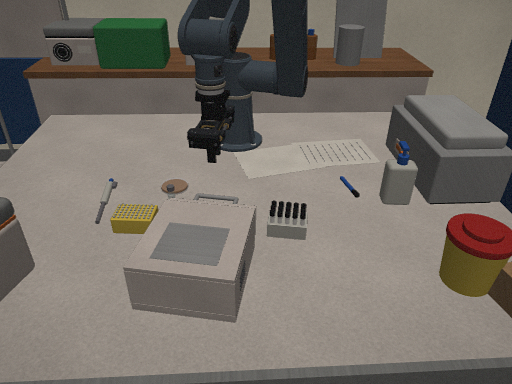

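The wrist view shows the bar (u≈258) between the fingers (u≈215 and 298). Descending.

{"method": "send_rows", "body": {"jaw": [0.036,0.036,0.036,0.036,0.036,0.036,0.036,0.036], "dp": [[0.02,0,0.001],[0.025,0,0],[0.025,0,0],[0.02,0,0],[0.02,0,0],[0.015,0,0],[0.013,0,0],[0,0,0]], "roll": [0,0,0,0,0,0,0,0]}}

```text
t: 4.3
tool_pos: [571.6, -64.9, 265.9]
tcp_rot: [0.076, 0.704, -0.076, 0.702]
contact_force: [-0.3, 0.2, 0.0]
grip_width: 0.413
```

```bash
python3 -c "
from h import *
rel()
c=read_camera('wrist'); cv2.imwrite('pics/w2.png',c['img'][:,:,::-1])
c=read_camera('scene'); cv2.imwrite('pics/s2.png',cv2.resize(c['img'][120:260,100:320,::-1],None,fx=3,fy=3))
"
```

```text
t 4.3 lx,ly,z -75.63633728755784 -1.2618179601214 265.90407245286184 roll needed -0.000698648457012202 tilt [-9.99998011e-01  1.30517204e-04 -1.99028239e-03] F [-0.30940171  0.22371517  0.04587255] w 0.41288552835566233
```

View pics/w2.png

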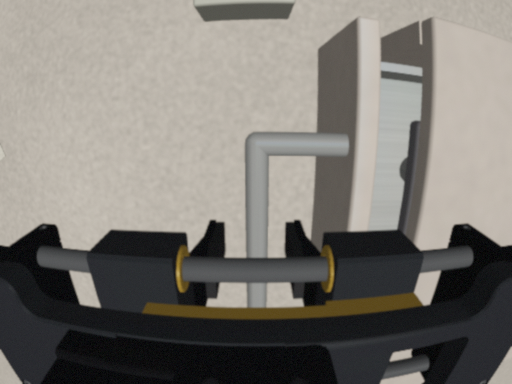

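View pics/s2.png

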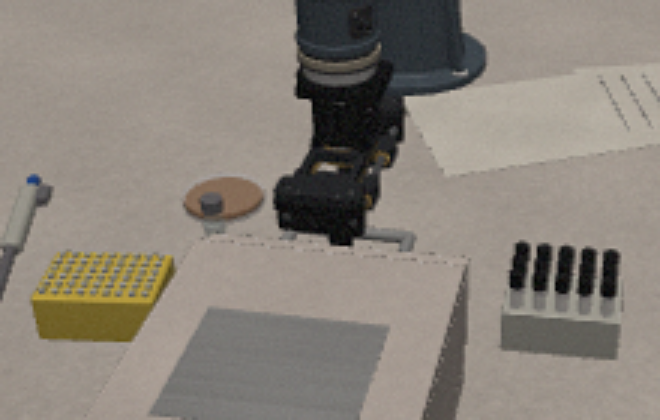

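The bar is centred between the fingers, so I'll close and then pull.

{"method": "send_rows", "body": {"jaw": [0.004,0.004,0.004,0.004,0.004,0.004,0.004,0.004], "dp": [[0,0,0],[0,0,0],[0,0,0],[0,0,0],[0,0,0],[0,0,-0.005],[0,0,-0.008],[0,0,-0.01]], "roll": [0,0,0,0,0,0,0,0], "newtons": 30}}

```text
t: 5.4
tool_pos: [549.3, -59.6, 267.0]
tcp_rot: [0.075, 0.702, -0.076, 0.704]
contact_force: [2.3, 1.5, 2.6]
grip_width: 0.125
```

```bash
python3 -c "
from h import *
rel()
"
```

```text
t 5.4 lx,ly,z -98.52645247398799 -0.8230854591087784 267.0363759371881 roll needed -9.44700982037916e-05 tilt [-9.99998633e-01  1.23367741e-05  1.65321442e-03] F [2.28347005 1.52308494 2.63371113] w 0.12515215152977377
```

{"method": "send_rows", "body": {"jaw": [0.004,0.004,0.004,0.004,0.004,0.004,0.004,0.004], "dp": [[0,0,-0.013],[0,0,-0.013],[0,0,-0.013],[0,0,-0.013],[0,0,-0.013],[0,0,-0.013],[0,0,-0.01],[0,0,-0.01]], "roll": [0,0,0,0,0,0,0,0]}}

```text
t: 6.4
tool_pos: [453.0, -38.7, 267.0]
tcp_rot: [0.075, 0.703, -0.076, 0.703]
contact_force: [2.6, 1.8, 5.9]
grip_width: 0.121
```

```bash
python3 -c "
from h import *
rel()
"
```

```text
t 6.4 lx,ly,z -197.08718191540146 -0.8584931079514249 267.00467801046443 roll needed -2.113721887764264e-05 tilt [-9.99999913e-01 -7.02927682e-05  4.10186037e-04] F [2.60459387 1.75696641 5.92330133] w 0.12062124806600422
```

{"method": "send_rows", "body": {"jaw": [0.004,0.004,0.004,0.004,0.004,0.004,0.004,0.004], "dp": [[0,0,-0.004],[0,0,-0.003],[0,0,-0.002],[0,0,-0.002],[0,0,-0.001],[0,0,0],[0,0,0],[0,0,0]], "roll": [0,0,0,0,0,0,0,0]}}

```text
t: 7.4
tool_pos: [443.7, -36.7, 267.0]
tcp_rot: [0.075, 0.701, -0.076, 0.705]
contact_force: [8.2, 1.4, 1.3]
grip_width: 0.129
```

```bash
python3 -c "
from h import *
rel()
"
```

```text
t 7.4 lx,ly,z -206.58390991722405 -0.9039045751828283 267.0263734325632 roll needed -0.0008131854372194491 tilt [-9.99975798e-01 -1.13720018e-04  6.95637012e-03] F [8.16989915 1.42020941 1.29451811] w 0.12871778432919695
```

Force rose at about lx −206.6, as expected at the stop. Releasing and lifting.

{"method": "send_rows", "body": {"jaw": [0.036,0.036,0.036,0.036,0.036,0.036,0.036,0.036], "dp": [[0,0,0],[0,0,0],[0,0,0],[0,0,0],[-0.015,0,0],[-0.025,0,0],[-0.035,0,0],[-0.035,0,0]], "roll": [0,0,0,0,0,0,0,0]}}

```text
t: 8.4
tool_pos: [441.3, -36.1, 377.3]
tcp_rot: [0.076, 0.704, -0.075, 0.702]
contact_force: [0.6, -0.0, -0.4]
grip_width: 0.41
```

```bash
python3 -c "
from h import *
rel()
for n in ('wrist','top','scene'):
  c=read_camera(n); cv2.imwrite(f'pics/{n}3.png',c['img'][:,:,::-1])
"
```

```text
t 8.4 lx,ly,z -209.0579061340429 -0.8479726371148573 377.3220974408185 roll needed 2.9575598623154953e-05 tilt [-9.99996963e-01  8.17203781e-05 -2.46304277e-03] F [ 0.59382816 -0.0043593  -0.41770806] w 0.4103787096910952
```

View pics/wrist3.png

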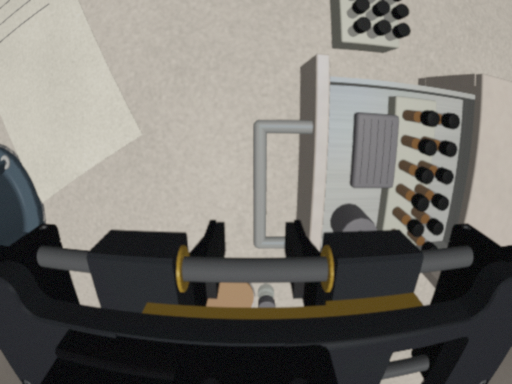

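View pics/top3.png

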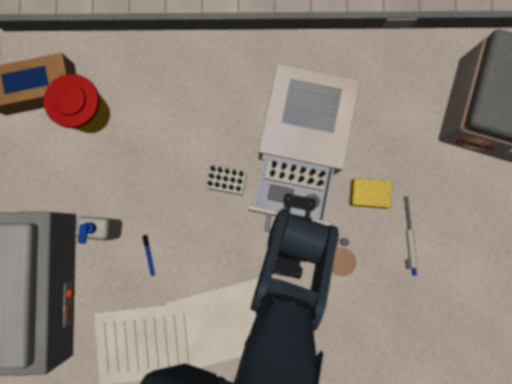

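View pics/scene3.png

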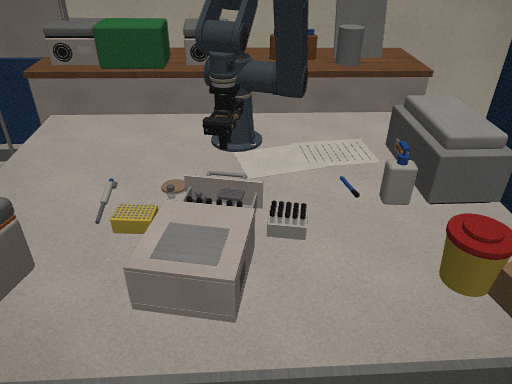

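```bash
python3 - <<'E'
from h import *
np.set_printoptions(suppress=True,precision=1)
c=read_camera("top"); W,ok=cloud(c); Q=W[...,:2]-o; lx=Q@X; ly=Q@Y; z=W[...,2]
for k in (80,90,100,110):
    s=ok&(abs(ly-k)<5)&(z>112)&(z<122)&(lx<-100)&(lx>-200); print(k,np.sort(lx[s]))
s=ok&(abs(lx+100)<40)&(abs(ly-34)<45)&(z>101)&(z<108)
print(s.sum(),[np.percentile(a[s],[1,50,99]) for a in(lx,ly,z)])
g=c["img"].astype(int)
im=cv2.resize(c["img"][150:220,240:350,::-1],None,fx=6,fy=6,interpolation=cv2.INTER_CUBIC); cv2.imwrite("pics/z4.png",im)
E
```

```text
80 [-161.  -160.5 -160.2 -158.6 -157.7 -157.3 -156.6 -155.7 -155.2 -154.3
 -153.9 -152.9 -152.3 -151.8 -151.1 -149.5]
90 [-160.6 -160.1 -159.5 -159.1 -157.8 -157.2 -156.7 -156.1 -154.6 -154.1
 -153.5 -151.7 -151.2 -150.7 -150.1]
100 [-161.2 -159.6 -159.  -156.8 -156.4 -155.7 -155.1 -154.3 -153.5 -152.9
 -152.4 -151.6 -150.9 -150.2 -149.7]
110 [-160.8 -160.1 -159.1 -158.7 -158.1 -157.4 -155.8 -155.3 -154.8 -152.9
 -152.6 -151.9 -149.8]
258 [array([-120.9,  -95.2,  -78.4]), array([ 2.3, 42. , 69.3]), array([101.1, 104. , 107.4])]
```

View pics/z4.png

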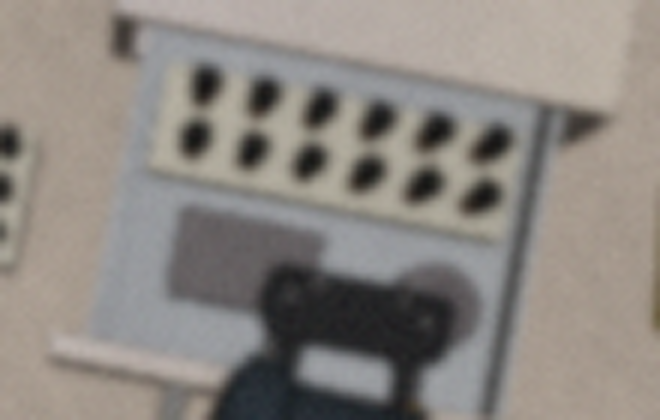

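Panel front at lx −161, so the drawer is out about 149 mm. The pad centre is at about (−100, 34), matching the given geometry. Closing the fingers and moving above the pad.

{"method": "send_rows", "body": {"jaw": [0,0,0,0,0,0,0,0], "dp": [[0,0.005,0.015],[0,0.006,0.02],[0,0.006,0.02],[0,0.006,0.02],[0,0.006,0.02],[0,0.006,0.014],[0,0,0],[0,0,0]], "roll": [0,0,0,0,0,0,0,0], "newtons": 10}}

```text
t: 9.6
tool_pos: [555.4, -25.1, 376.1]
tcp_rot: [0.076, 0.704, -0.075, 0.702]
contact_force: [0.1, -1.1, 0.1]
grip_width: 0.004
```

{"method": "send_rows", "body": {"jaw": [0,0,0,0,0,0,0,0], "dp": [[0.01,0,0],[0.015,0,0],[0.015,0,0],[0.015,0,0],[0.01,0,0],[0.007,0,0],[0,0,0],[0,0,0]], "roll": [0,0,0,0,0,0,0,0]}}

```text
t: 10.6
tool_pos: [556.2, -25.3, 305.1]
tcp_rot: [0.075, 0.703, -0.076, 0.703]
contact_force: [0.5, -0.6, 0.2]
grip_width: 0.009
```

```bash
python3 -c "
from h import *
rel()
for n in ('wrist','scene'):
  c=read_camera(n); cv2.imwrite(f'pics/{n}5.png',c['img'][:,:,::-1])
c=read_camera('top');cv2.imwrite('pics/top5.png',cv2.resize(c['img'][150:220,240:350,::-1],None,fx=6,fy=6,interpolation=cv2.INTER_CUBIC))
"
```

```text
t 10.6 lx,ly,z -99.12446339508779 34.14737145097549 305.09800102665116 roll needed 3.6531387972438267e-06 tilt [-9.99999591e-01 -2.60121651e-05  9.04069087e-04] F [ 0.51890875 -0.59905677  0.19867909] w 0.008991869957747926
```

View pics/wrist5.png

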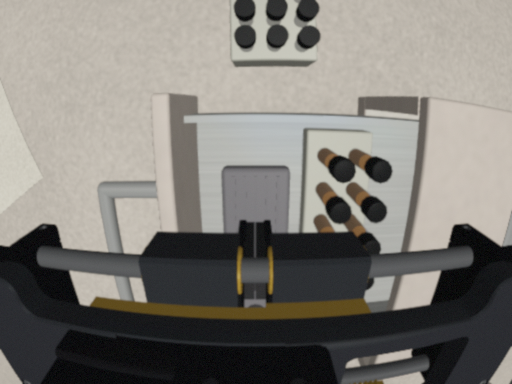

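View pics/scene5.png

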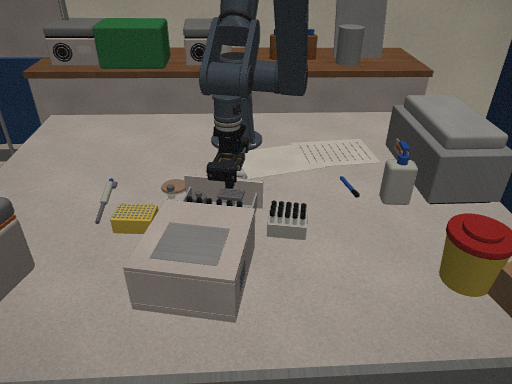

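The closed fingers at (256,235) sit over the pad (u 222–289), and the caps start at u≈318, so they are clear. Approaching contact slowly.

{"method": "send_rows", "body": {"jaw": [0,0,0,0,0,0,0,0], "dp": [[0.005,0,0],[0.005,0,0],[0.004,0,0],[0.003,0,0],[0.002,0,0],[0.002,0,0],[0,0,0],[0,0,0]], "roll": [0,0,0,0,0,0,0,0]}}

```text
t: 11.75
tool_pos: [555.9, -25.2, 284.0]
tcp_rot: [0.075, 0.703, -0.076, 0.703]
contact_force: [-1.6, 1.3, 4.8]
grip_width: 0.004
```

```bash
python3 -c "
from h import *
rel();rel();
for i in range(3): read_camera('top'); rel()
"
```

```text
t 11.75 lx,ly,z -99.46093187418066 34.13765692970563 283.99314185879285 roll needed 3.0030457868507332e-05 tilt [-9.99999982e-01 -6.45435318e-05 -1.76950872e-04] F [-1.58240947  1.28770723  4.81316152] w 0.0038535092655863626
t 11.75 lx,ly,z -99.46093187418066 34.13765692970563 283.99314185879285 roll needed 3.0030457868507332e-05 tilt [-9.99999982e-01 -6.45435318e-05 -1.76950872e-04] F [-1.58240947  1.28770723  4.81316152] w 0.0038535092655863626
t 11.8 lx,ly,z -99.45952710864974 34.15715821676909 283.96604388201297 roll needed 9.258395221470317e-05 tilt [-9.99999986e-01 -2.32914179e-05 -1.65791810e-04] F [-1.81151703 -0.49994626  4.308547  ] w 0.003971241158960505
t 11.85 lx,ly,z -99.46177720136447 34.157755705244405 283.93191373904006 roll needed 5.432299714586142e-05 tilt [-9.99999986e-01 -5.09080324e-05 -1.59752351e-04] F [-1.57801162  0.19707854  5.24707309] w 0.007495561430130569
t 11.9 lx,ly,z -99.45280619322531 34.134759278693 283.9023192962849 roll needed 5.434834256048959e-05 tilt [-9.99999984e-01 -5.17484808e-05 -1.72550105e-04] F [-1.82042222  0.05307564  5.04835571] w 0.006318230857478906
```

{"method": "send_rows", "body": {"jaw": [0,0,0,0,0,0,0,0], "dp": [[0.002,0,0],[0.002,0,0],[0.002,0,0],[0.001,0,0],[0.001,0,0],[0,0,0],[0,0,0],[0,0,0]], "roll": [0,0,0,0,0,0,0,0]}}

```text
t: 12.9
tool_pos: [556.1, -25.3, 276.2]
tcp_rot: [0.075, 0.703, -0.076, 0.703]
contact_force: [-1.8, 0.9, 6.8]
grip_width: 0.005
```

```bash
python3 - <<'E'
from h import *
np.set_printoptions(suppress=True,precision=1)
F=[]
for i in range(10):
    c=read_camera("top"); F.append(read_state()["contact_force"])
rel(); print(np.mean(F,0))
W,ok=cloud(c); Q=W[...,:2]-o; lx=Q@X; ly=Q@Y; z=W[...,2]
s=ok&(abs(ly-100)<15)&(z>112)&(z<122)&(lx<-100)&(lx>-200); print("panel",lx[s].min())
s=ok&(abs(lx+100)<18)&(ly>50)&(ly<66)&(z>80)&(z<112); print("pad z",s.sum(),np.median(z[s]))
for n,(x,y) in dict(rack=(227,180),tip=(371,193),vial=(344,241),dish=(341,262)).items(): print(n,W[y-2:y+3,x-2:x+3].reshape(-1,3).mean(0))
cv2.imwrite('pics/top6.png',cv2.resize(c['img'][150:220,240:350,::-1],None,fx=6,fy=6,interpolation=cv2.INTER_CUBIC))
c=read_camera("scene"); cv2.imwrite('pics/s6.png',cv2.resize(c['img'][140:260,100:320,::-1],None,fx=3.5,fy=3.5))
E
```

```text
t 13.4 lx,ly,z -99.17908246657194 34.14015046826128 276.1712131815466 roll needed 3.1907831829214306e-05 tilt [-1. -0.  0.] F [-1.8 -0.5  7.5] w 0.004511293262043439
[-2.1  0.   7.2]
panel -160.82899490679958
pad z 0 nan
rack [600.3 130.9  59.5]
tip [ 558.4 -295.1   51.7]
vial [ 417.6 -212.8   44.9]
dish [ 353.6 -208.7   14. ]
  return _methods._mean(a, axis=axis, dtype=dtype,
  ret = ret.dtype.type(ret / rcount)
```

View pics/s6.png

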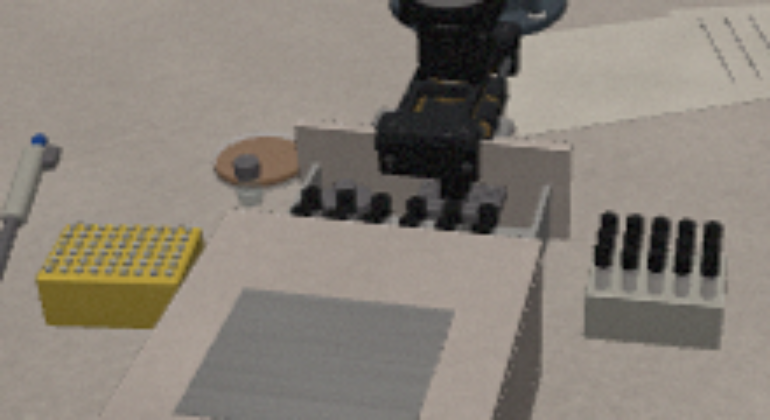

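View pics/top6.png

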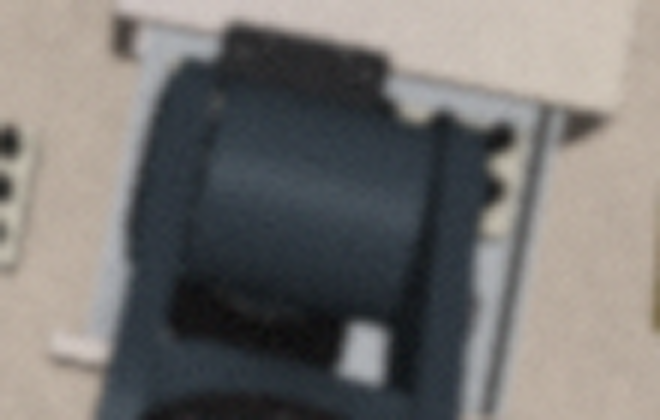

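```bash
python3 - <<'E'
from h import *
c=read_camera("scene"); W,ok=cloud(c); Q=W[...,:2]-o; lx=Q@X; ly=Q@Y; z=W[...,2]
dark=c["img"].max(2)<70
s=ok&dark&(lx>-60)&(lx<5)&(abs(ly)<90)&(z>95)&(z<135); print("caps",s.sum(),np.percentile(z[s],[50,80,90,95,99]))
s=ok&~dark&(abs(lx+100)<22)&(abs(ly-34)<35)&(z>80)&(z<115); print("pad",s.sum(),np.percentile(z[s],[10,50,90]))
s=ok&(lx>20)&(lx<200)&(abs(ly)<90)&(z>100)&(z<160); print("cabinet top",np.median(z[s]))
print(job_done()); rel()
E
```

```text
caps 318 [121.32840516 122.80793738 123.5478941  123.91718151 124.90253162]
pad 89 [92.40282538 93.6586014  95.30074187]
cabinet top 130.43830801065576
the job is handed in; nothing more can be done
None
the job is handed in; nothing more can be done
```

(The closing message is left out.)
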